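# Seat the pitch comb in the lead screw

### The arm

A 6-joint arm with a two-finger parallel gripper is mounted at the origin on the work surface. World frame = base frame: x ahead of the robot, y to its left, z up, the work surface at z = 0. Lengths are in m, angles in rad, forces in N, time in s.
With the tool pointing down it reaches from about 0.35 to 0.775 m from the base axis. Payload 5.5 kg.
Tool frame: the origin (TCP) lies at the very end of the fingers, on their centre line; the grasp point (between the pads) lies hold_point_z behind it (hold_point_z is the distance from the TCP to the grasp point, in m); x points along the fingers, y is the direction in which the jaws open and shut, and the axes are right-handed (so a half turn about x gives the same grasp; the last joint's range is limited). The gripper opens to 85 mm and grips with 20 to 120 N. Pads are 22 mm wide; open, the fingers measure 114 mm over their backs; the gripper's body (76 mm by 85 mm) begins 54 mm behind the grasp point. The pads swing forward as they close: fully open they stand 13 mm farther back than shut.
Start: joints at [1.028, 0.313, 0.046, 1.304, 0, 1.431], TCP at [0.225, 0.529, 0.231] pointing down, gripper open.
Joint ranges: [-2.76, 2.76], [-0.86, 1.69], [-1.03, 1.26], [-2.2, 2.34], [-1.47, 1.5], [-3.14, 3.14]. Speed limits (rad/s): [2.57, 2.57, 3.14, 3.14, 3.14, 3.14].

### API

Orientations are given as a unit quaternion [w, x, y, z].
In Python, from workcell import * gives the robot as it stands. The module is installed in compiled form; this text tells all that it offers.
- The arm moves only by the tool step_arm, never from a script. Its argument "targets" is a list of rows, each a list of 3 entries, a list of its own where there are three numbers: the turn, a rotation vector about the tool's x, y, z in degrees, then the shift along the tool's x, y, z in cm, then the finger opening in cm, from 0 to 8.54. A call has exactly 10 rows; each row shifts and turns the commanded pose from where the row before left it, along the tool's axes as they then stand; what a row does not reach is not made up. A row lasts 1/10 s, in which the tool goes at most 50 mm and 8.59 degrees, less where a joint would pass 70% of its speed; a pose out of reach is approached as far as the arm can. A call with a gripper value outside its range is refused whole. The fingers move at their own pace and stop on an object; "force" is the grip in N (left out, the last holds). Time passes only in rows, so rows that do not move let the fingers close, or fill a call up. It gives the time, the measured TCP pose, the force and the opening at its end, in the units of the state.
- get_state(): the state, without advancing time (a new reading comes with each control period).
- read_camera(name): name is "side" or "top"; returns the picture (420x560x3 uint8, red, green, blue); there is no depth.
- camera_model(name): a dict with "fx", "fy", "cx", "cy" (pixels), "xyz" and "rotation" of the camera in the world. Camera axes: x right, y down, z forward; pixel columns grow to the right and rows downward; lengths in m; the calibration is good to about 2 mm. A picture is of the moment at which its call begins. camera_model takes no time and is no camera call.
- hand_in(): hands the job in, once; it reports no verdict.
Trained networks look in the newest picture that a camera, given by its name, has taken for a name from the list of things; names that differ only in an ending like _2 or _b are one class to them, and where a whole thing is asked for, a point or a joint stands for the part that bears it (a point fixed in the world has none). Each returns a list of dicts, best first, with "p" (0 to 1); they miss things now and then, are a little off and sometimes report something else, mostly with a low value. They report only what shows in the picture. A call takes as long as a camera call.
- find_in(camera, label): "extent" ([left, top, width, height] in pixels, round what is visible of it).
- silhouettes(camera, label): "mask" (420x560 bool, what is visible of it) and "extent" ([left, top, width, height] in pixels, round what is visible of it).
The state is a dict: "clock": time; "joint_pos": joint angles; "qvel": joint speeds; "tau": joint torques, N m; "tcp_pos": TCP position; "orientation": TCP orientation; "wrist_force": force on the tool from outside, world axes, zero at the start; "ft_torque": the same for the moment, N m; "finger_gap": finger opening in m.
Only numpy, scipy, OpenCV 4.12 (cv2) and the standard library are available. Lean on these libraries where they do the work, as an engineer would, in place of code of your own. Each camera call takes 0.05 s, during which the arm holds its last target.

### The job

Check the pitch of the lead screw clamped in the V-blocks: take the pitch comb that matches its thread, lay it flat on the rest and slide it into the thread near the middle, feeling for the grooves and never forcing it, until all its teeth are fully home. Keep it pressed home gently (about 5 N) for a second or so to make sure it sits flat and square, then let go and leave it lying there seated. Leave the other comb and the glass jar where they are.

Things in the scene. Friction and masses are not known exactly. Their poses are not given: they have to be found in the camera images.
- comb10_grip (a point): 10 mm pitch comb, the one to use: flat steel leaf with 5 coarse teeth, black holder bar on it, flat on the bench; 70 to 135 g. Point: middle of the holder, 8 mm above the flat underside. x towards the teeth, y along their row, z up. Holder 50 mm long (x +-25), 16 wide (grasp across this), top 16 above the underside. Leaf 4 thick, 60 wide, x +28 to +50; its 16 wide tang runs on under the holder.
- comb10_edge (a point): Middle of the root line of the 10 mm comb's teeth, half-way up the 4 mm leaf, 50 mm ahead of the holder's middle; axes as comb10_grip. Teeth stand 5 mm ahead of it at y = -20, -10, 0, 10, 20 mm, 5.5 wide at the root and 2.8 at the tip. Fully home, this line meets the thread's crests, 20 mm from the screw's axis; stuck on the crests it stays 25 mm off.
- comb7_grip (a point): The other comb: same size, material and holder, but 7 mm pitch, with 8 finer teeth 3.5 mm long. It does not fit this screw and stays where it lies. Point: the middle of its holder, 8 mm above its underside; axes as comb10_grip.
- fixture: Fixed steel stand that carries rest and screw. Origin: on the bench surface below the middle of the screw's axis. x level, square to the screw, from the rest to the screw (away from the robot, within 0.3 rad); y along the screw; z up. Base plate x -115 to +50 mm, y +-100, 14 thick. Two V-blocks at y = +-74 with clamp stirrups 12 wide in y, reaching x = +-43 and 124 mm above the bench.
- rest_top (a point): The rest: flat level aluminium block on the stand, on the robot's side of the screw, between the V-blocks. Point: middle of its top face, 68 mm above the bench and 64 mm from the screw's axis; axes as the stand. Top face 80 mm (x) by 90 mm (y). A comb lying on it has its leaf at the height of the screw's axis.
- screw_mid (a point): Middle of the stand on the axis of the clamped steel lead screw, 70 mm above the bench; axes as the stand. Trapezoidal thread: 40 mm outside, 29 root diameter, 10 pitch, crests 3.7 wide, grooves 6.3 wide at the mouth, 3.4 at the root. It is clamped a few mm differently lengthwise every time, so no pose tells where its grooves are: feel or look. Rigid; press no harder than 40 N.
- jar: Small glass jar with a white cap, 42 mm diameter, 52 mm high, standing on the bench. Origin at the centre of its underside. Leave it alone.

How it is judged:
On the way:
1. the 10 mm comb is held pressed home in the thread: teeth fully in, flat and square, pressed with more than 2.5 N for 0.5 s (x of comb10_edge in the frame of fixture above -0.0215 m and z of comb10_edge in the frame of fixture between 0.067 and 0.0725 m and angle between the y axis of comb10_edge and the y axis of fixture, either way round below 0.04 rad and angle between comb10_edge's own z axis and vertical below 0.05 rad and contact force between comb10 and fixture above 2.5 N), for 0.5 s.
At the end, for the whole second after the job is handed in: The 10 mm comb lies released and at rest on the rest of the stand, teeth to within 2 mm of fully home in the thread (root line 20 to 22 mm from the screw's axis), middle tooth within 22 mm of the middle of the screw, flat within 0.05 rad and square to the screw within 0.05 rad (x of comb10_edge in the frame of fixture between -0.022 and -0.0175 m and y of comb10_edge in the frame of fixture between -0.022 and 0.022 m and z of comb10_edge in the frame of fixture between 0.067 and 0.0725 m and angle between the y axis of comb10_edge and the y axis of fixture, either way round below 0.05 rad and angle between comb10_edge's own z axis and vertical below 0.05 rad and linear speed of comb10 below 0.01 m/s and contact force between the fingers and comb10 below 0.1 N); the robot touches nothing.
It fails at once if the comb is pressed on the stand or screw with more than 40 N (contact force between comb10 and fixture above 40 N).
It fails at once if the 7 mm comb is moved by more than 20 mm (distance of comb7_grip from where it was at the start of the episode above 0.02 m).
It fails at once if the jar is moved by more than 20 mm (distance of jar from where it was at the start of the episode above 0.02 m).
It also fails if it takes over 58 s, if anything falls off the work surface, if the arm or the gripper's body presses on something with over 40 N, if the wrist force passes 120 N, or if a joint passes its speed limit or range.

## Working session

There is one attempt and no reset: what is moved stays moved. The work goes in short steps, Python scripts to look and compute and a tool call to move; the robot and the scene stay as the last step left them, time stands still between calls to the robot, and variables do not carry over. Pictures are saved under pics/ and viewed, and the job is handed in when it is done.

Besides the shell and the picture viewer there is one more tool, called after "Request:" as name(argument=value, ...) on one line, values as JSON. step_arm: Moves the arm, as the interface text tells. Its arguments: {"type":"object","properties":{"targets":{"type":"array","items":{"type":"array"}},"force":{"type":"number"}},"required":["targets"]}

```bash
mkdir -p pics; ls
python3 - <<'E'
from workcell import *
import cv2
s=get_state(); print(s)
for c in("side","top"):
    im=read_camera(c); cv2.imwrite(f"pics/{c}0.png",im[:,:,::-1]); print(c,camera_model(c))
    for l in("comb10_grip","comb7_grip","fixture","jar"):
        for d in find_in(c,l)[:3]: print(c,l,round(d["p"],2),d["extent"])
E
```

```text
pics
{'clock': 0.0, 'joint_pos': array([ 1.02842908e+00,  3.13996610e-01,  4.49749862e-02,  1.30360481e+00,
       -1.14968317e-05,  1.43117125e+00]), 'qvel': array([-1.08832050e-03,  9.37297957e-04,  2.96242106e-05,  3.98902313e-04,
       -1.39145359e-03,  1.28280231e-04]), 'tau': array([ 9.47625995e-04, -4.80621707e+01,  2.98536658e+01,  1.91042660e-02,
        2.00879335e-04,  3.95251192e-06]), 'tcp_pos': array([0.22512359, 0.52853736, 0.2304094 ]), 'orientation': array([ 0.69260561,  0.14081927,  0.69303073, -0.14204156]), 'wrist_force': array([-1.16609365, -0.26696175,  0.00438608]), 'ft_torque': array([-0.03081203, -0.01992978,  0.0084241 ]), 'finger_gap': 0.08553570273152154}
side {'fx': 405.89872630583335, 'fy': 405.89872630583335, 'cx': 271.96871743865825, 'cy': 213.76262465375746, 'xyz': array([0.38579867, 0.54364014, 0.55077098]), 'rotation': array([ 0.07055435, -0.17196057,  0.89787205, -0.39909576])}
side comb10_grip 0.59 [168.4, 317.2, 61.1, 41.4]
side comb7_grip 0.56 [279.0, 260.5, 47.4, 29.4]
side fixture 0.57 [237.7, 107.5, 105.3, 105.1]
side jar 0.97 [176.8, 215.2, 23.0, 32.0]
top {'fx': 482.3363539990999, 'fy': 482.3363539990999, 'cx': 274.21457032191864, 'cy': 215.2085694818503, 'xyz': array([0.4028492 , 0.05089416, 1.10415318]), 'rotation': array([-0.07541373,  0.71357204, -0.69426178,  0.05593116])}
top comb10_grip 0.71 [329.4, 170.1, 117.2, 93.6]
top comb7_grip 0.87 [248.4, 248.2, 25.9, 36.0]
top fixture 0.93 [330.6, 169.1, 117.1, 96.2]
top jar 0.54 [256.8, 162.5, 21.1, 19.1]
```

View pics/side0.png

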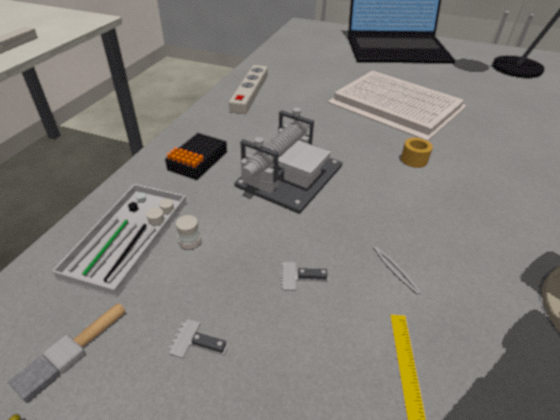

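View pics/top0.png

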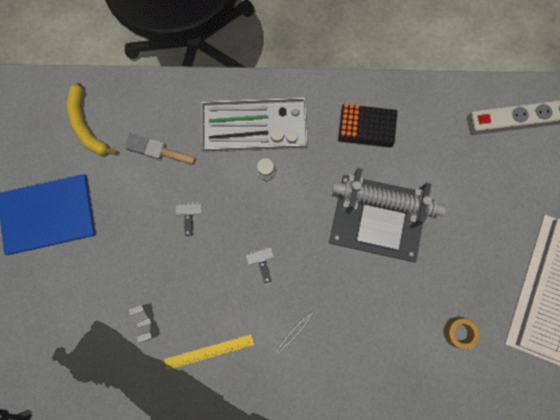

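```bash
cat > h.py <<'E'
import numpy as np, cv2
from scipy.spatial.transform import Rotation as R
from workcell import *
def cam(n):
    m=camera_model(n); q=m["rotation"]; return m,R.from_quat([q[1],q[2],q[3],q[0]]).as_matrix()
def ray(n,u,v):
    m,r=cam(n); d=r@np.array([(u-m["cx"])/m["fx"],(v-m["cy"])/m["fy"],1]); return m["xyz"],d
def atz(n,u,v,z):
    o,d=ray(n,u,v); return o+d*(z-o[2])/d[2]
def proj(n,p):
    m,r=cam(n); c=(np.atleast_2d(p)-m["xyz"])@r; return np.c_[c[:,0]/c[:,2]*m["fx"]+m["cx"],c[:,1]/c[:,2]*m["fy"]+m["cy"]]
def crop(im,x,y,w,h,k,fn):
    cv2.imwrite(fn,cv2.resize(im[y:y+h,x:x+w,::-1],None,fx=k,fy=k,interpolation=cv2.INTER_CUBIC))
E
python3 - <<'E'
from h import *
s=cv2.imread("pics/side0.png")[:,:,::-1];t=cv2.imread("pics/top0.png")[:,:,::-1]
a=cv2.resize(s[300:370,150:250],(400,280),interpolation=cv2.INTER_CUBIC);b=cv2.resize(s[245:315,260:360],(400,280),interpolation=cv2.INTER_CUBIC)
c=cv2.resize(t[190:260,150:250],(400,280),interpolation=cv2.INTER_CUBIC);d=cv2.resize(t[235:305,220:320],(400,280),interpolation=cv2.INTER_CUBIC)
cv2.imwrite("pics/z0.png",np.vstack([np.hstack([a,b]),np.hstack([c,d])])[:,:,::-1])
crop(s,225,95,130,120,5,"pics/z1.png");crop(t,320,160,135,110,5,"pics/z2.png")
for n,u,v in[("side",210,342),("side",313,273),("top",188,226),("top",265,270),("top",265,168),("side",188,240)]: print(n,u,v,atz(n,u,v,0.012).round(3))
E
```

```text
side 210 342 [0.58  0.282 0.012]
side 313 273 [0.478 0.102 0.012]
top 188 226 [0.578 0.282 0.012]
top 265 270 [0.482 0.101 0.012]
top 265 168 [0.72  0.109 0.012]
side 188 240 [0.714 0.113 0.012]
```

View pics/z0.png

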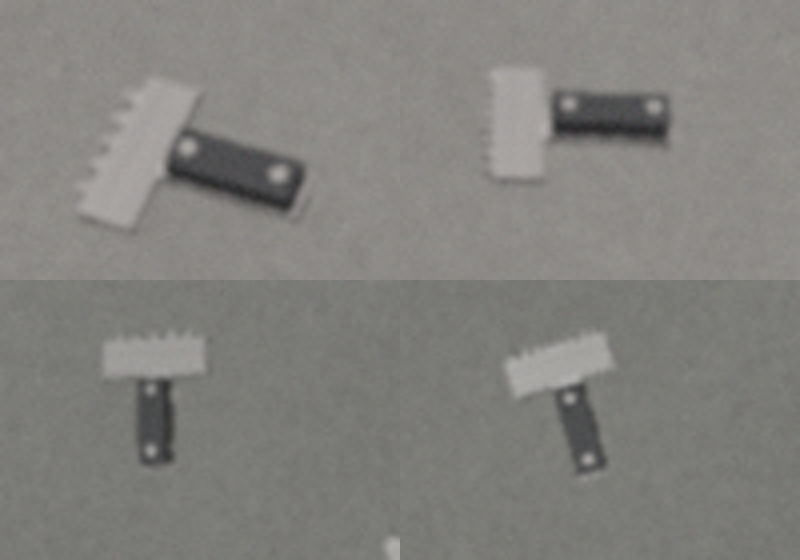

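View pics/z1.png

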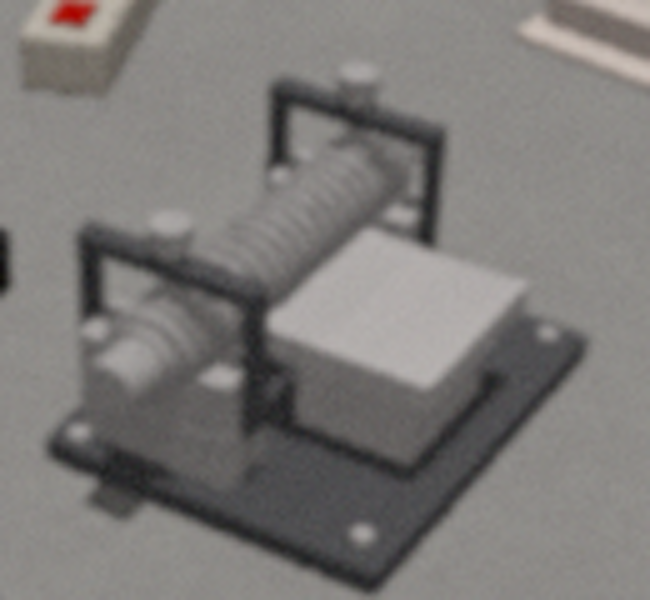

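View pics/z2.png

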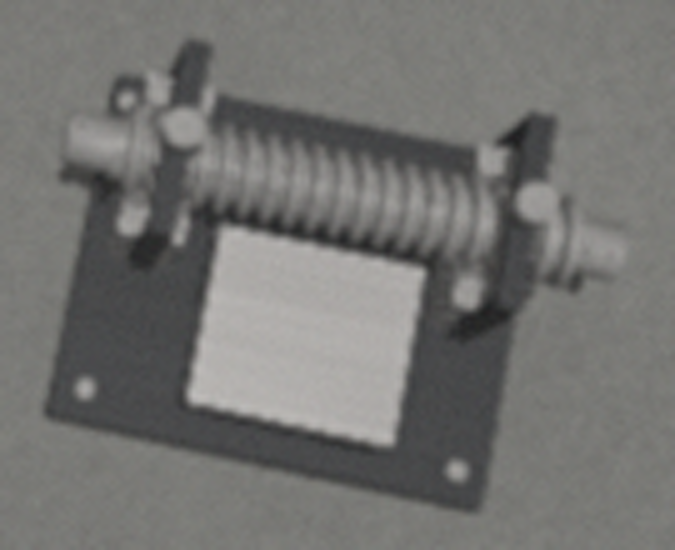

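```bash
cat > fit.py <<'E'
from h import *
from scipy.optimize import least_squares
def fit(obs,p0):
    def model(p):
        c,s=np.cos(p[2]),np.sin(p[2]); out=[]
        for n,o,k,uv,P in obs:
            P=np.array(P)/1000.; W=np.c_[p[0]+c*P[:,0]-s*P[:,1],p[1]+s*P[:,0]+c*P[:,1],P[:,2]]
            out.append(proj(n,W)-((np.array(uv)+.5)/k-.5+np.array(o)))
        return out
    r=least_squares(lambda p:np.vstack(model(p)).ravel(),p0,loss="soft_l1")
    print(r.x.round(4)); [print(o[0],m.round(1).tolist()) for o,m in zip(obs,model(r.x))]; return r.x
leaf=[(28,30,4),(28,-30,4),(50,-30,4),(50,30,4)]
print("comb10")
T=("top",(150,190),4,[(104,97),(206,95),(206,57),(103,62)],leaf)
S=("side",(150,300),4,[(133,229),(200,93),(150,78),(80,212)],leaf)
for o in([T],[S],[T,S]): fit(o,[.58,.28,0])
rest=[(-24,45,68),(-24,-45,68),(-104,-45,68),(-104,45,68)]
T=("top",(320,160),5,[(218,226),(428,266),(395,446),(187,402),(45,414),(483,512)],rest+[(-115,100,14),(-115,-100,14)])
S=("side",(225,95),5,[(272,330),(375,232),(527,287),(430,388),(372,580),(585,343),(50,440)],rest+[(-115,100,14),(-115,-100,14),(50,100,14)])
print("fixture")
for o in([T],[S],[T,S]): fit(o,[.6,-.15,0])
E
python3 fit.py
```

```text
comb10
[0.5802 0.2833 0.0616]
top [[-0.1, 0.3], [-0.0, -0.2], [-0.1, 0.1], [0.2, -0.2]]
[0.5819 0.2819 0.086 ]
side [[0.1, 0.2], [0.5, -0.5], [-0.1, -0.3], [-0.5, 0.4]]
[0.5813 0.2824 0.0782]
top [[0.1, 0.0], [0.2, -0.8], [0.0, -0.5], [0.3, -0.4]]
side [[0.2, 0.5], [0.8, -0.1], [0.3, -0.0], [-0.4, 0.6]]
fixture
[ 0.6413 -0.1614 -0.1906]
top [[0.6, -0.3], [-0.5, 0.3], [-0.3, 0.1], [-0.1, -0.1], [0.1, 0.3], [0.1, -0.3]]
[ 0.641  -0.1606 -0.2039]
side [[-2.2, -0.3], [-0.9, -0.1], [1.1, 0.2], [-0.0, 0.9], [0.9, 0.0], [2.2, -0.8], [-1.0, -0.4]]
[ 0.6413 -0.1612 -0.1939]
top [[0.5, -0.4], [-0.6, 0.4], [-0.5, 0.1], [-0.3, -0.2], [-0.1, 0.1], [-0.1, -0.2]]
side [[-2.0, -0.5], [-1.1, -0.4], [1.1, -0.3], [0.4, 0.5], [1.6, -0.3], [1.9, -1.3], [-0.8, -0.3]]
```

```bash
cat >> h.py <<'E'
def Rq(q): return R.from_quat([q[1],q[2],q[3],q[0]])
def target(phi):
    y=np.array([np.cos(phi),np.sin(phi),0]); x=np.array([0,0,-1.]); return np.column_stack([x,y,np.cross(x,y)])
def delta(p,phi):
    s=get_state(); M=Rq(s["orientation"]).as_matrix(); best=None
    for f in(phi,phi+np.pi):
        rv=R.from_matrix(M.T@target(f)).as_rotvec(degrees=True)
        if best is None or np.linalg.norm(rv)<np.linalg.norm(best): best=rv
    print("turn deg",best.round(2),"shift cm in current tool axes",((np.array(p)-s["tcp_pos"])@M*100).round(3))
def st():
    s=get_state(); M=Rq(s["orientation"]).as_matrix()
    print("t",round(s["clock"],2),"tcp",s["tcp_pos"].round(4),"tilt",M[:,0].round(4),"jaw",np.arctan2(M[1,1],M[0,1]).round(4),"F",s["wrist_force"].round(2),"T",s["ft_torque"].round(3),"gap",round(s["finger_gap"],4))
E
python3 - <<'E'
from h import *
import workcell
print([n for n in dir(workcell) if not n.startswith('_')]); print(getattr(workcell,"hold_point_z",None))
st(); print(get_state()["joint_pos"]); print(Rq(get_state()["orientation"]).as_matrix().round(3))
delta([.5805,.2825,.08],np.pi/2+.072)
E
```

```text
['MotionError', 'camera_model', 'find_in', 'get_state', 'hand_in', 'hold_point_z', 'read_camera', 'silhouettes']
0.0187
t 0.5 tcp [0.2254 0.529  0.2313] tilt [ 0.  0. -1.] jaw 1.1679 F [ 0.94 -0.12  0.73] T [-0.004  0.04  -0.003] gap 0.0852
[1.02836170e+00 3.13239657e-01 4.60630942e-02 1.30358207e+00
 1.68580407e-05 1.43121122e+00]
[[ 0.     0.392  0.92 ]
 [ 0.     0.92  -0.392]
 [-1.     0.    -0.   ]]
turn deg [-27.21  -0.    -0.  ] shift cm in current tool axes [15.128 -8.757 42.328]
```

Request:
step_arm(targets=[[[0,0,0],[0.8,-0.876,4.233],8.5],[[0,0,0],[0.8,-0.876,4.233],8.5],[[0,0,0],[0.8,-0.876,4.233],8.5],[[0,0,0],[0.8,-0.876,4.233],8.5],[[0,0,0],[0.8,-0.876,4.233],8.5],[[0,0,0],[0.8,-0.876,4.233],8.5],[[0,0,0],[0.8,-0.876,4.233],8.5],[[0,0,0],[0.8,-0.876,4.233],8.5],[[0,0,0],[0.8,-0.876,4.233],8.5],[[0,0,0],[0.8,-0.876,4.233],8.5]])

```text
clock: 1.5
tcp_pos: [0.5819, 0.2813, 0.1511]
orientation: [0.693, 0.142, 0.693, -0.141]
wrist_force: [0.7, 0.0, 0.7]
finger_gap: 0.0849
```

Request:
step_arm(targets=[[[-6.8,0,0],[1.5,0,0],5.5],[[-6.8,0,0],[1.5,0,0],5.5],[[-6.8,0,0],[1.5,0,0],5.5],[[-6.81,0,0],[1.5,0,0],5.5],[[0,0,0],[1.1,0,0],5.5],[[0,0,0],[0,0,0],5.5],[[0,0,0],[0,0,0],5.5],[[0,0,0],[0,0,0],5.5],[[0,0,0],[0,0,0],5.5],[[0,0,0],[0,0,0],5.5]])

```text
clock: 2.5
tcp_pos: [0.5809, 0.2827, 0.0811]
orientation: [0.707, -0.025, 0.706, 0.026]
wrist_force: [0.6, 0.9, -0.7]
finger_gap: 0.055
```

Run:
```python
from h import *
st(); delta([.5805,.2825,.08],np.pi/2+.072)
im=read_camera("side"); crop(im,110,180,200,190,4,"pics/s1.png")
```

```text
t 2.5 tcp [0.5809 0.2827 0.0811] tilt [ 1.3e-03  5.0e-04 -1.0e+00] jaw 1.6426 F [ 0.62  0.9  -0.69] T [-0.006 -0.01  -0.003] gap 0.055
turn deg [-0.01  0.07 -0.02] shift cm in current tool axes [ 0.109 -0.018 -0.045]
```

View pics/s1.png

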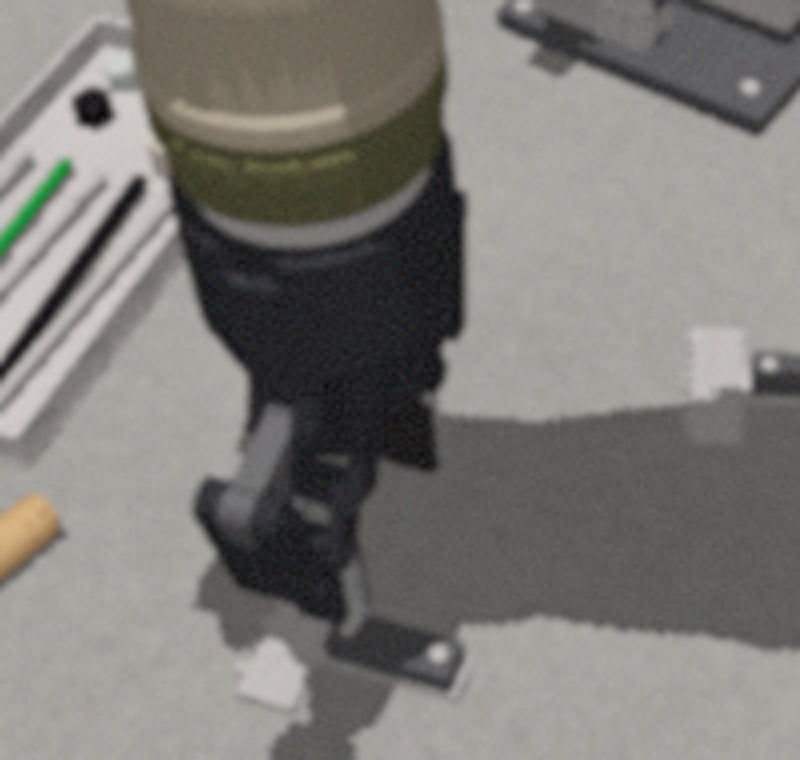

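Request:
step_arm(targets=[[[0,0,0],[2,0,0],5.5],[[0,0,0],[2,0,0],5.5],[[0,0,0],[1.8,0,0],5.5],[[0,0,0],[1.0,0,0],5.5],[[0,0,0],[0.8,0,0],5.5],[[0,0,0],[0,0,0],5.5],[[0,0,0],[0,0,0],5.5],[[0,0,0],[0,0,0],5.5],[[0,0,0],[0,0,0],5.5],[[0,0,0],[0,0,0],5.5]])

```text
clock: 3.55
tcp_pos: [0.581, 0.2826, 0.005]
orientation: [0.707, -0.025, 0.706, 0.026]
wrist_force: [0.1, -0.1, -0.2]
finger_gap: 0.0549
```

Request:
step_arm(targets=[[[0,0,0],[0,0,0],3],[[0,0,0],[0,0,0],2.4],[[0,0,0],[0,0,0],1.9],[[0,0,0],[0,0,0],1.6],[[0,0,0],[0,0,0],1.4],[[0,0,0],[0,0,0],1.0],[[0,0,0],[0,0,0],0.5],[[0,0,0],[0,0,0],0.5],[[0,0,0],[0,0,0],0.5],[[0,0,0],[0,0,0],0.5]], force=50)

```text
clock: 4.55
tcp_pos: [0.5806, 0.2825, 0.0045]
orientation: [0.707, -0.025, 0.707, 0.026]
wrist_force: [0.0, -0.5, 3.4]
finger_gap: 0.0145
```

Run:
```python
from h import *
st()
```

```text
t 4.55 tcp [0.5806 0.2825 0.0045] tilt [ 3.e-04  1.e-04 -1.e+00] jaw 1.6429 F [ 0.01 -0.51  3.41] T [-0.051  0.133 -0.029] gap 0.0145
```

Request:
step_arm(targets=[[[0,0,0],[-0.5,0,0],0.5],[[0,0,0],[-1.5,0,0],0.5],[[0,0,0],[-2,0,0],0.5],[[0,0,0],[-2.5,0,0],0.5],[[0,0,0],[-2.5,0,0],0.5],[[0,0,0],[-2.5,0,0],0.5],[[0,0,0],[-2,0,0],0.5],[[0,0,0],[-1,0,0],0.5],[[0,0,0],[-0.5,0,0],0.5],[[0,0,0],[0,0,0],0.5]])

```text
clock: 5.55
tcp_pos: [0.5806, 0.2825, 0.1543]
orientation: [0.707, -0.025, 0.707, 0.026]
wrist_force: [0.0, 0.4, -0.9]
finger_gap: 0.0145
```

Run:
```python
from h import *
st(); f=np.array([.6413,-.1612]); a=-.193
g=f+np.array([[np.cos(a),-np.sin(a)],[np.sin(a),np.cos(a)]])@np.array([-.095,0]); print(g)
delta([*g,.155],np.pi/2+a)
im=read_camera("side"); crop(im,110,180,200,190,4,"pics/s2.png")
```

```text
t 5.55 tcp [0.5806 0.2825 0.1543] tilt [ 1.e-04  1.e-04 -1.e+00] jaw 1.6429 F [ 0.02  0.4  -0.86] T [ 0.006 -0.01   0.023] gap 0.0145
[ 0.54806384 -0.14297861]
turn deg [ 1.519e+01  1.000e-02 -1.000e-02] shift cm in current tool axes [ -0.079 -42.204  -6.306]
```

View pics/s2.png

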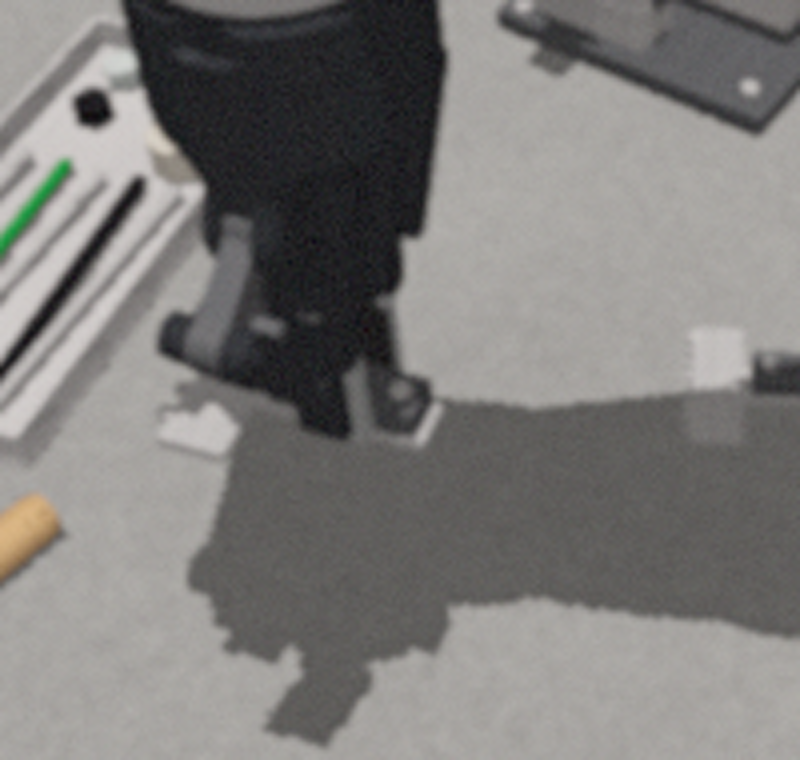

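Request:
step_arm(targets=[[[0,0,0],[0,-2.2,-0.63],0.5],[[0,0,0],[0,-4,-0.63],0.5],[[0,0,0],[0,-4.5,-0.63],0.5],[[0,0,0],[0,-4.5,-0.63],0.5],[[0,0,0],[0,-4.5,-0.63],0.5],[[0,0,0],[0,-4.5,-0.63],0.5],[[0,0,0],[0,-4.5,-0.63],0.5],[[0,0,0],[0,-4.5,-0.63],0.5],[[0,0,0],[0,-4.5,-0.63],0.5],[[0,0,0],[0,-4.5,-0.63],0.5]])

```text
clock: 6.6
tcp_pos: [0.5469, -0.1444, 0.1529]
orientation: [0.706, -0.025, 0.707, 0.026]
wrist_force: [1.8, -0.3, -0.4]
finger_gap: 0.0144
```

Request:
step_arm(targets=[[[3.8,0,0],[0,0,0],0.5],[[3.8,0,0],[0,0,0],0.5],[[3.8,0,0],[0,0,0],0.5],[[3.8,0,0],[0,0,0],0.5],[[0,0,0],[0,0,0],0.5],[[0,0,0],[0,0,0],0.5],[[0,0,0],[0,0,0],0.5],[[0,0,0],[0,0,0],0.5],[[0,0,0],[0,0,0],0.5],[[0,0,0],[0,0,0],0.5]])

```text
clock: 7.6
tcp_pos: [0.5481, -0.1429, 0.1543]
orientation: [0.704, 0.068, 0.704, -0.068]
wrist_force: [0.3, 0.4, -0.2]
finger_gap: 0.0142
```

Run:
```python
from h import *
st(); delta([.5481,-.1430,.155],np.pi/2-.193)
im=read_camera("side"); crop(im,215,60,140,130,5,"pics/s3.png")
im=read_camera("top"); crop(im,320,160,135,110,5,"pics/t3.png")
```

```text
t 7.6 tcp [ 0.5481 -0.1429  0.1543] tilt [ 1.e-04  0.e+00 -1.e+00] jaw 1.3779 F [ 0.3   0.39 -0.19] T [-0.05   0.018  0.021] gap 0.0142
turn deg [ 0.01  0.01 -0.  ] shift cm in current tool axes [-0.069 -0.008  0.001]
```

View pics/s3.png

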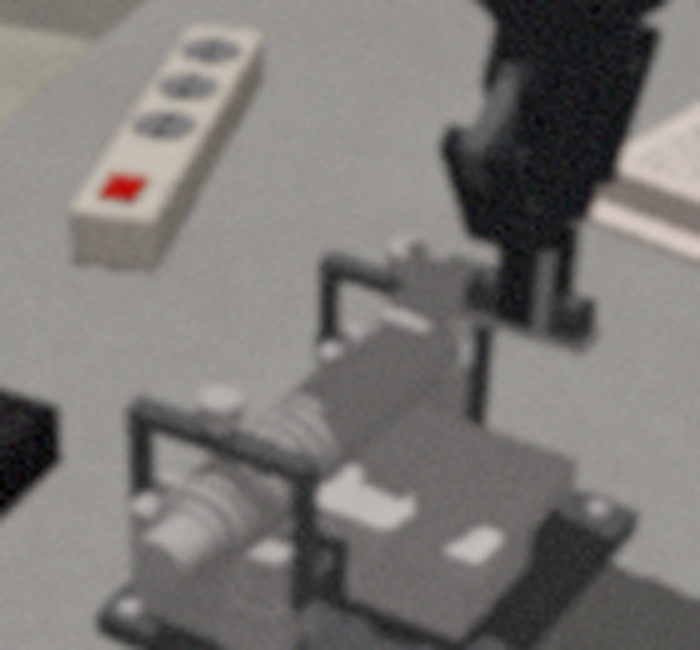

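View pics/t3.png

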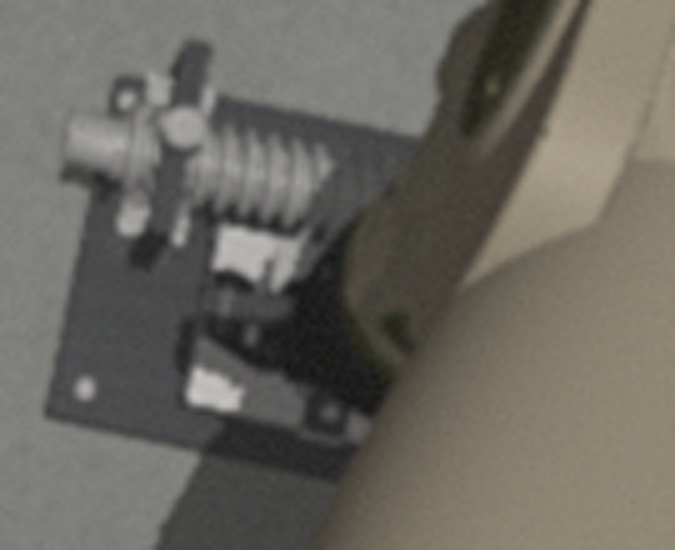

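Request:
step_arm(targets=[[[0,0,0],[1.5,0,0],0.5],[[0,0,0],[2,0,0],0.5],[[0,0,0],[2,0,0],0.5],[[0,0,0],[1.3,0,0],0.5],[[0,0,0],[0.7,0,0],0.5],[[0,0,0],[0.4,0,0],0.5],[[0,0,0],[0.1,0,0],0.5],[[0,0,0],[0,0,0],0.5],[[0,0,0],[0,0,0],0.5],[[0,0,0],[0,0,0],0.5]])

```text
clock: 8.7
tcp_pos: [0.5485, -0.1431, 0.0749]
orientation: [0.704, 0.068, 0.703, -0.068]
wrist_force: [-0.5, 0.1, -0.4]
finger_gap: 0.0145
```

Run:
```python
from h import *
st(); 
im=read_camera("side"); crop(im,225,95,130,120,5,"pics/s4.png")
```

```text
t 8.7 tcp [ 0.5485 -0.1431  0.0749] tilt [ 1.2e-03 -3.0e-04 -1.0e+00] jaw 1.3776 F [-0.48  0.1  -0.4 ] T [-0.011 -0.022  0.035] gap 0.0145
```

View pics/s4.png

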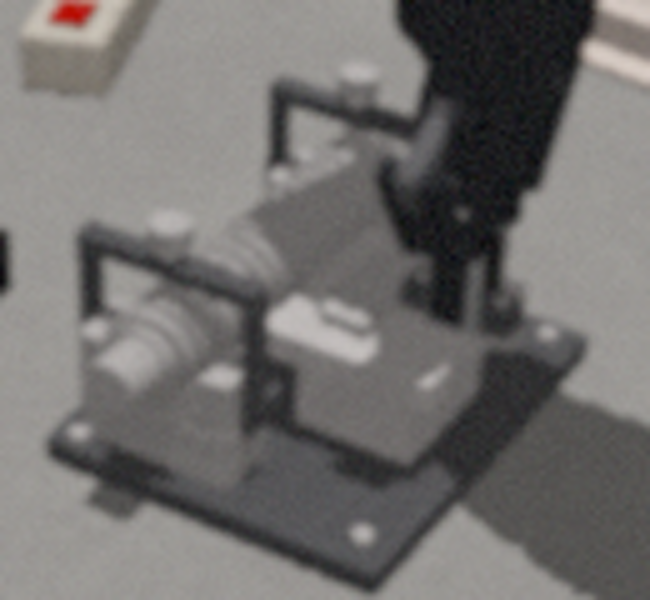

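Request:
step_arm(targets=[[[0,0,0],[0.05,0,0],0.5],[[0,0,0],[0.05,0,0],0.5],[[0,0,0],[0.03,0,0],0.5],[[0,0,0],[0.03,0,0],0.5],[[0,0,0],[0.03,0,0],0.5],[[0,0,0],[0,0,0],0.5],[[0,0,0],[0,0,0],0.5],[[0,0,0],[0,0,0],0.5],[[0,0,0],[0,0,0],0.5],[[0,0,0],[0,0,0],0.5]])

```text
clock: 9.75
tcp_pos: [0.548, -0.143, 0.0725]
orientation: [0.704, 0.068, 0.704, -0.068]
wrist_force: [-1.1, 0.2, 2.6]
finger_gap: 0.0145
```

Run:
```python
from h import *
st()
```

```text
t 9.75 tcp [ 0.548  -0.143   0.0725] tilt [ 1.e-04  0.e+00 -1.e+00] jaw 1.3775 F [-1.14  0.17  2.6 ] T [ 0.067  0.245 -0.012] gap 0.0145
```

Run:
```python
from h import *
f=np.array([.6413,-.1612]); a=-.192
Rm=np.array([[np.cos(a),-np.sin(a)],[np.sin(a),np.cos(a)]])
im=cv2.cvtColor(cv2.imread("pics/top0.png"),cv2.COLOR_BGR2GRAY).astype(np.float32)
y=np.arange(-50,50,.5)/1000
for d in(-15,-5,5,15,30,60,90):
  for rr in(16.5,18,19.5):
    t=np.radians(d); x=-rr*np.cos(t)/1000; z=.07+rr*np.sin(t)/1000
    W=np.c_[(Rm@np.c_[np.full_like(y,x),y].T).T+f,np.full_like(y,z)]
    uv=proj("top",W).astype(np.float32)
    v=cv2.remap(im,uv[:,0][None],uv[:,1][None],cv2.INTER_CUBIC)[0]
    m=abs(y)<.04; yy=y[m];vv=v[m]-v[m].mean()
    c=(vv*np.exp(-2j*np.pi*yy/.01)*np.hanning(m.sum())).mean()*4
    print(d,rr,"amp",abs(c).round(1),"bright peak y mod10 mm",round((-np.angle(c)/(2*np.pi)*10)%10,2),"mean",v.mean().round(0))
```

```text
-15 16.5 amp 21.5 bright peak y mod10 mm 6.35 mean 74.0
-15 18 amp 17.5 bright peak y mod10 mm 6.42 mean 64.0
-15 19.5 amp 12.7 bright peak y mod10 mm 6.47 mean 54.0
-5 16.5 amp 21.5 bright peak y mod10 mm 6.74 mean 76.0
-5 18 amp 18.1 bright peak y mod10 mm 6.91 mean 65.0
-5 19.5 amp 13.7 bright peak y mod10 mm 6.95 mean 55.0
5 16.5 amp 20.0 bright peak y mod10 mm 7.06 mean 80.0
5 18 amp 20.4 bright peak y mod10 mm 7.38 mean 71.0
5 19.5 amp 16.3 bright peak y mod10 mm 7.41 mean 60.0
15 16.5 amp 17.9 bright peak y mod10 mm 7.44 mean 88.0
15 18 amp 20.4 bright peak y mod10 mm 7.58 mean 80.0
15 19.5 amp 20.3 bright peak y mod10 mm 7.94 mean 70.0
30 16.5 amp 11.6 bright peak y mod10 mm 7.23 mean 104.0
30 18 amp 12.8 bright peak y mod10 mm 7.69 mean 98.0
30 19.5 amp 17.1 bright peak y mod10 mm 8.17 mean 91.0
60 16.5 amp 10.5 bright peak y mod10 mm 6.9 mean 125.0
60 18 amp 10.6 bright peak y mod10 mm 7.16 mean 124.0
60 19.5 amp 10.3 bright peak y mod10 mm 7.41 mean 123.0
90 16.5 amp 13.1 bright peak y mod10 mm 7.5 mean 135.0
90 18 amp 13.3 bright peak y mod10 mm 7.75 mean 133.0
90 19.5 amp 13.3 bright peak y mod10 mm 7.99 mean 132.0
```

Request:
step_arm(targets=[[[0,0,0],[0,0,0.2],0.5],[[0,0,0],[0,0,0.2],0.5],[[0,0,0],[0,0,0.2],0.5],[[0,0,0],[0,0,0.2],0.5],[[0,0,0],[0,0,0.2],0.5],[[0,0,0],[0,0,0.2],0.5],[[0,0,0],[0,0,0.2],0.5],[[0,0,0],[0,0,0.1],0.5],[[0,0,0],[0,0,0],0.5],[[0,0,0],[0,0,0],0.5]])

```text
clock: 10.75
tcp_pos: [0.563, -0.1459, 0.0725]
orientation: [0.704, 0.068, 0.704, -0.068]
wrist_force: [-2.6, 1.4, 5.9]
finger_gap: 0.0143
```

Run:
```python
from h import *
st(); 
im=read_camera("side"); crop(im,225,95,130,120,5,"pics/s5.png")
im=read_camera("top"); crop(im,320,160,135,110,5,"pics/t5.png")
```

```text
t 10.75 tcp [ 0.563  -0.1459  0.0725] tilt [ 4.e-04  0.e+00 -1.e+00] jaw 1.3777 F [-2.56  1.38  5.86] T [0.121 0.576 0.012] gap 0.0143
```

View pics/s5.png

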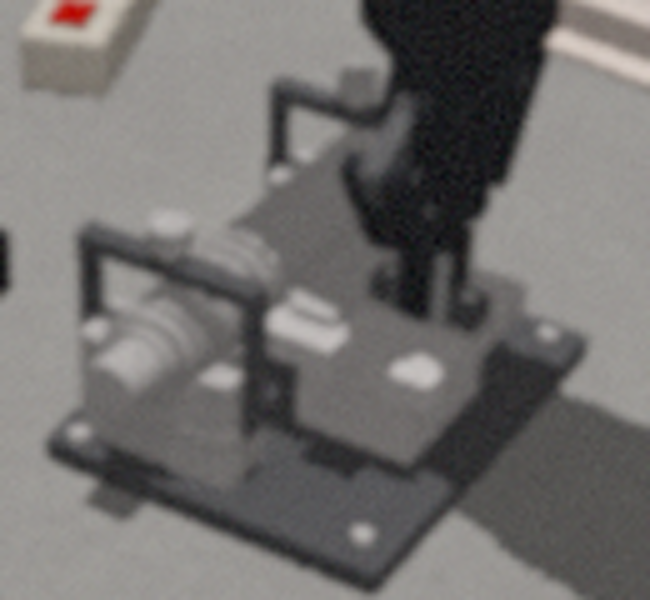

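View pics/t5.png

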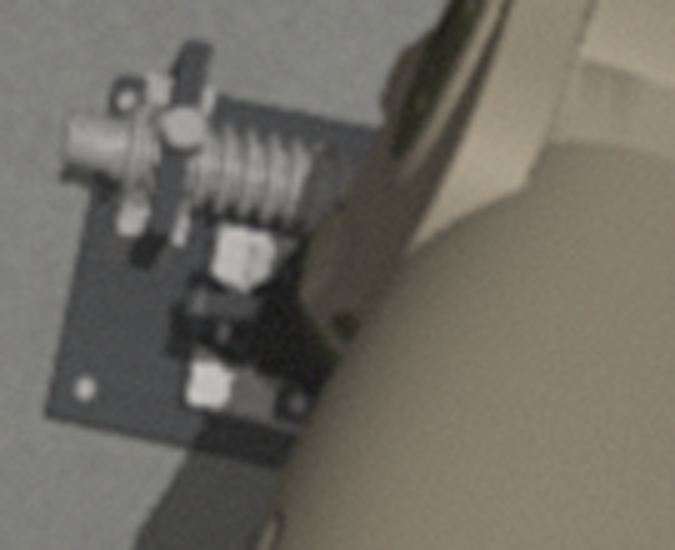

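Request:
step_arm(targets=[[[0,0,0],[-0.03,0,0],0.5],[[0,0,0],[0,0.05,0],0.5],[[0,0,0],[0,0.05,0],0.5],[[0,0,0],[0,0.07,0],0.5],[[0,0,0],[0,0,0.1],0.5],[[0,0,0],[0,0,0.1],0.5],[[0,0,0],[0,0,0.1],0.5],[[0,0,0],[0,0,0],0.5],[[0,0,0],[0,0,0],0.5],[[0,0,0],[0,0,0],0.5]])

```text
clock: 11.85
tcp_pos: [0.566, -0.1447, 0.0726]
orientation: [0.704, 0.068, 0.704, -0.068]
wrist_force: [0.1, -0.7, -1.0]
finger_gap: 0.0149
```

```bash
cat >> h.py <<'E'
def fx():
    s=get_state(); a=-.1925; d=s["tcp_pos"][:2]-np.array([.6413,-.1612]); c,si=np.cos(a),np.sin(a); F=s["wrist_force"]
    print("fix: edge x %.2f y %.2f mm  z %.2f; F fix x %.2f y %.2f z %.2f"%((c*d[0]+si*d[1])*1e3+50,(-si*d[0]+c*d[1])*1e3,s["tcp_pos"][2]*1e3,c*F[0]+si*F[1],-si*F[0]+c*F[1],F[2]),"t",round(s["clock"],2),"T",s["ft_torque"].round(3))
E
python3 -c "
from h import *
st();fx()"
```

```text
t 11.85 tcp [ 0.566  -0.1447  0.0726] tilt [-0.e+00  2.e-04 -1.e+00] jaw 1.3776 F [ 0.08 -0.72 -0.98] T [-0.025  0.024  0.018] gap 0.0149
fix: edge x -27.02 y 1.81 mm  z 72.61; F fix x 0.21 y -0.70 z -0.98 t 11.85 T [-0.025  0.024  0.018]
```

Request:
step_arm(targets=[[[0,0,0],[0,0,0.05],0.5],[[0,0,0],[0,0,0.05],0.5],[[0,0,0],[0,0,0.05],0.5],[[0,0,0],[0,0,0.05],0.5],[[0,0,0],[0,0,0.05],0.5],[[0,0,0],[0,0,0],0.5],[[0,0,0],[0,0,0],0.5],[[0,0,0],[0,0,0],0.5],[[0,0,0],[0,0,0],0.5],[[0,0,0],[0,0,0],0.5]])

```text
clock: 12.85
tcp_pos: [0.5685, -0.1452, 0.0727]
orientation: [0.704, 0.068, 0.704, -0.068]
wrist_force: [0.0, -0.7, 0.1]
finger_gap: 0.0147
```

```bash
python3 -c "
from h import *
fx()"
```

```text
fix: edge x -24.50 y 1.76 mm  z 72.70; F fix x 0.16 y -0.67 z 0.06 t 12.85 T [ 0.048 -0.03   0.011]
```

Request:
step_arm(targets=[[[0,0,0],[0,0,0.05],0.5],[[0,0,0],[0,0,0.05],0.5],[[0,0,0],[0,0,0.05],0.5],[[0,0,0],[0,0,0],0.5],[[0,0,0],[0,0,0],0.5],[[0,0,0],[0,0,0],0.5],[[0,0,0],[0,0,0],0.5],[[0,0,0],[0,0,0],0.5],[[0,0,0],[0,0,0],0.5],[[0,0,0],[0,0,0],0.5]])

```text
clock: 13.85
tcp_pos: [0.57, -0.1455, 0.0727]
orientation: [0.704, 0.068, 0.704, -0.068]
wrist_force: [0.2, 1.0, -0.1]
finger_gap: 0.0145
```

```bash
python3 -c "
from h import *
fx()"
```

```text
fix: edge x -22.97 y 1.79 mm  z 72.68; F fix x 0.01 y 1.04 z -0.07 t 13.85 T [ 0.058 -0.017  0.04 ]
```

Request:
step_arm(targets=[[[0,0,0],[0,0,0.05],0.5],[[0,0,0],[0,0,0.05],0.5],[[0,0,0],[0,0,0],0.5],[[0,0,0],[0,0,0],0.5],[[0,0,0],[0,0,0],0.5],[[0,0,0],[0,0,0],0.5],[[0,0,0],[0,0,0],0.5],[[0,0,0],[0,0,0],0.5],[[0,0,0],[0,0,0],0.5],[[0,0,0],[0,0,0],0.5]])

```text
clock: 14.85
tcp_pos: [0.571, -0.1457, 0.0727]
orientation: [0.704, 0.068, 0.704, -0.068]
wrist_force: [0.4, -0.5, -0.9]
finger_gap: 0.0141
```

```bash
python3 -c "
from h import *
fx()"
```

```text
fix: edge x -21.98 y 1.76 mm  z 72.71; F fix x 0.51 y -0.37 z -0.93 t 14.85 T [ 0.029 -0.011 -0.021]
```

Request:
step_arm(targets=[[[0,0,0],[0,0,0.05],0.5],[[0,0,0],[0,0,0.05],0.5],[[0,0,0],[0,0,0],0.5],[[0,0,0],[0,0,0],0.5],[[0,0,0],[0,0,0],0.5],[[0,0,0],[0,0,0],0.5],[[0,0,0],[0,0,0],0.5],[[0,0,0],[0,0,0],0.5],[[0,0,0],[0,0,0],0.5],[[0,0,0],[0,0,0],0.5]])

```text
clock: 15.85
tcp_pos: [0.5719, -0.1459, 0.0727]
orientation: [0.704, 0.068, 0.704, -0.068]
wrist_force: [0.8, -1.2, -0.7]
finger_gap: 0.0146
```

```bash
python3 -c "
from h import *
fx()"
```

```text
fix: edge x -21.01 y 1.79 mm  z 72.67; F fix x 1.01 y -1.02 z -0.68 t 15.85 T [-0.012  0.032 -0.013]
```

Request:
step_arm(targets=[[[0,0,0],[0,0,0.05],0.5],[[0,0,0],[0,0,0.05],0.5],[[0,0,0],[0,0,0],0.5],[[0,0,0],[0,0,0],0.5],[[0,0,0],[0,0,0],0.5],[[0,0,0],[0,0,0],0.5],[[0,0,0],[0,0,0],0.5],[[0,0,0],[0,0,0],0.5],[[0,0,0],[0,0,0],0.5],[[0,0,0],[0,0,0],0.5]])

```text
clock: 16.85
tcp_pos: [0.573, -0.1461, 0.0727]
orientation: [0.704, 0.068, 0.704, -0.068]
wrist_force: [0.9, -0.2, -1.2]
finger_gap: 0.0149
```

Run:
```python
from h import *
fx()
im=read_camera("side"); crop(im,255,125,70,60,10,"pics/s6.png")
im=read_camera("top"); crop(im,340,180,70,60,10,"pics/t6.png")
```

```text
fix: edge x -19.98 y 1.80 mm  z 72.71; F fix x 0.89 y -0.02 z -1.15 t 16.85 T [0.05  0.029 0.036]
```

View pics/s6.png

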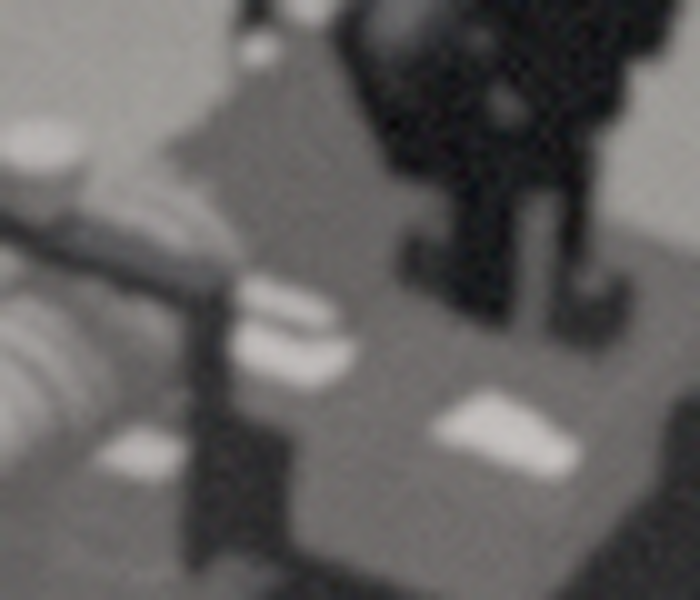

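View pics/t6.png

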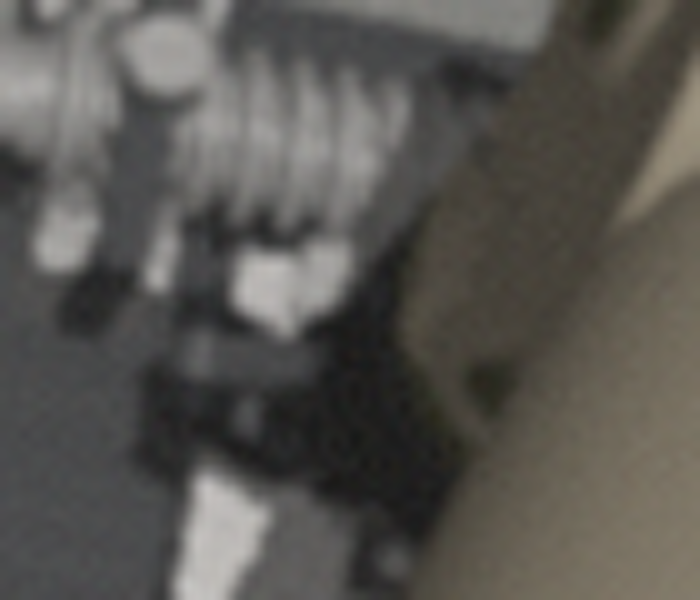

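Run:
```python
from h import *
f=np.array([.6413,-.1612]); a=-.192
Rm=np.array([[np.cos(a),-np.sin(a)],[np.sin(a),np.cos(a)]])
for n,o in(("top",(340,180)),("side",(255,125))):
  for P in[(-20,31.8,72),(-42,31.8,72),(-15,21.8,72),(-20,21.8,72),(-20,11.8,72),(-24,45,68),(-104,45,68),(-20,45,70)]:
    W=np.r_[Rm@np.array(P[:2])/1e3+f,P[2]/1e3]
    print(n,P,((proj(n,W)[0]-o)*10+4.5).round(0))
```

```text
top (-20, 31.8, 72) [308. 240.]
top (-42, 31.8, 72) [289. 337.]
top (-15, 21.8, 72) [358. 228.]
top (-20, 21.8, 72) [353. 250.]
top (-20, 11.8, 72) [399. 260.]
top (-24, 45, 68) [242. 249.]
top (-104, 45, 68) [172. 603.]
top (-20, 45, 70) [247. 230.]
side (-20, 31.8, 72) [242. 303.]
side (-42, 31.8, 72) [333. 336.]
side (-15, 21.8, 72) [247. 274.]
side (-20, 21.8, 72) [267. 281.]
side (-20, 11.8, 72) [292. 259.]
side (-24, 45, 68) [225. 355.]
side (-104, 45, 68) [565. 482.]
side (-20, 45, 70) [209. 341.]
```

Request:
step_arm(targets=[[[0,0,0],[0,0,0.05],0.5],[[0,0,0],[0,0,0.05],0.5],[[0,0,0],[0,0,0],0.5],[[0,0,0],[0,0,0],0.5],[[0,0,0],[0,0,0],0.5],[[0,0,0],[0,0,0],0.5],[[0,0,0],[0,0,0],0.5],[[0,0,0],[0,0,0],0.5],[[0,0,0],[0,0,0],0.5],[[0,0,0],[0,0,0],0.5]])

```text
clock: 17.95
tcp_pos: [0.5732, -0.1461, 0.0725]
orientation: [0.703, 0.068, 0.704, -0.068]
wrist_force: [-6.0, 1.0, 1.7]
finger_gap: 0.0144
```

```bash
python3 -c "
from h import *
fx()"
```

```text
fix: edge x -19.76 y 1.82 mm  z 72.51; F fix x -6.09 y -0.17 z 1.74 t 17.95 T [ 0.139  1.047 -0.026]
```

Request:
step_arm(targets=[[[0,0,0],[0,0,0],0.5],[[0,0,0],[0,0,0],0.5],[[0,0,0],[0,0,0],0.5],[[0,0,0],[0,0,0],0.5],[[0,0,0],[0,0,0],0.5],[[0,0,0],[0,0.05,0],0.5],[[0,0,0],[0,0.05,0],0.5],[[0,0,0],[0,0,0],0.5],[[0,0,0],[0,0,0],0.5],[[0,0,0],[0,0,0],0.5]])

```text
clock: 18.95
tcp_pos: [0.5732, -0.1458, 0.0725]
orientation: [0.703, 0.068, 0.704, -0.069]
wrist_force: [-5.4, -1.0, 1.2]
finger_gap: 0.0146
```

```bash
python3 -c "
from h import *
fx();st()"
```

```text
fix: edge x -19.75 y 2.11 mm  z 72.50; F fix x -5.08 y -1.98 z 1.19 t 18.95 T [-0.291  1.105 -0.109]
t 18.95 tcp [ 0.5732 -0.1458  0.0725] tilt [-1.7e-03 -8.0e-04 -1.0e+00] jaw 1.3769 F [-5.36 -0.97  1.19] T [-0.291  1.105 -0.109] gap 0.0146
```

Request:
step_arm(targets=[[[0,0,0],[0,0.05,0],0.5],[[0,0,0],[0,0.05,0],0.5],[[0,0,0],[0,0,0],0.5],[[0,0,0],[0,0,0],0.5],[[0,0,0],[0,0,0],0.5],[[0,0,0],[0,0,0],0.5],[[0,0,0],[0,0,0],0.5],[[0,0,0],[0,0,0],0.5],[[0,0,0],[0,0,0],0.5],[[0,0,0],[0,0,0],0.5]])

```text
clock: 19.95
tcp_pos: [0.5733, -0.1455, 0.0725]
orientation: [0.703, 0.068, 0.704, -0.069]
wrist_force: [-6.7, -3.4, 2.2]
finger_gap: 0.0146
```

```bash
python3 -c "
from h import *
fx();st()"
```

```text
fix: edge x -19.74 y 2.45 mm  z 72.54; F fix x -5.95 y -4.66 z 2.20 t 19.95 T [-0.605  1.242 -0.118]
t 19.95 tcp [ 0.5733 -0.1455  0.0725] tilt [-0.002 -0.002 -1.   ] jaw 1.3763 F [-6.73 -3.44  2.2 ] T [-0.605  1.242 -0.118] gap 0.0146
```

Request:
step_arm(targets=[[[0,0,0],[0,-0.1,0],0.5],[[0,0,0],[0,-0.1,0],0.5],[[0,0,0],[0,0,0],0.5],[[0,0,0],[0,0,0],0.5],[[0,0,0],[0,-0.05,0],0.5],[[0,0,0],[0,-0.05,0],0.5],[[0,0,0],[0,0,0],0.5],[[0,0,0],[0,0,0],0.5],[[0,0,0],[0,0,0],0.5],[[0,0,0],[0,0,0],0.5]])

```text
clock: 20.95
tcp_pos: [0.5732, -0.1461, 0.0725]
orientation: [0.703, 0.069, 0.704, -0.067]
wrist_force: [-4.6, 3.1, 2.2]
finger_gap: 0.0149
```

```bash
python3 -c "
from h import *
fx();st()"
```

```text
fix: edge x -19.77 y 1.81 mm  z 72.48; F fix x -5.16 y 2.18 z 2.17 t 20.95 T [0.682 0.897 0.074]
t 20.95 tcp [ 0.5732 -0.1461  0.0725] tilt [-9.0e-04  2.2e-03 -1.0e+00] jaw 1.3785 F [-4.65  3.13  2.17] T [0.682 0.897 0.074] gap 0.0149
```

Request:
step_arm(targets=[[[0,0,0],[0,0.06,0],0.5],[[0,0,0],[0,0.06,0],0.5],[[0,0,0],[0,0,0],0.5],[[0,0,0],[0,0,0],0.5],[[0,0,0],[0,0,0],0.5],[[0,0,0],[0,0,0],0.5],[[0,0,0],[0,0,0],0.5],[[0,0,0],[0,0,0],0.5],[[0,0,0],[0,0,0],0.5],[[0,0,0],[0,0,0],0.5]])

```text
clock: 21.95
tcp_pos: [0.5733, -0.1458, 0.0725]
orientation: [0.703, 0.068, 0.704, -0.068]
wrist_force: [-4.0, 0.5, 1.8]
finger_gap: 0.0145
```

Run:
```python
from h import *
fx();st()
im=read_camera("top"); crop(im,340,180,70,60,10,"pics/t7.png")
```

```text
fix: edge x -19.74 y 2.11 mm  z 72.49; F fix x -4.04 y -0.32 z 1.76 t 21.95 T [ 0.177  0.978 -0.   ]
t 21.95 tcp [ 0.5733 -0.1458  0.0725] tilt [-1.3e-03  6.0e-04 -1.0e+00] jaw 1.3776 F [-4.02  0.46  1.76] T [ 0.177  0.978 -0.   ] gap 0.0145
```

View pics/t7.png

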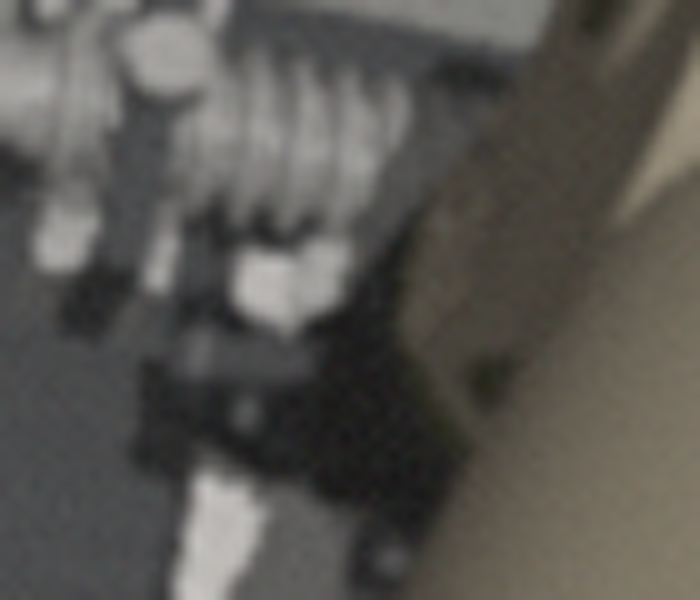

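Request:
step_arm(targets=[[[0,0,0],[0,0,0.02],0.5],[[0,0,0],[0,0,0],0.5],[[0,0,0],[0,0,0],0.5],[[0,0,0],[0,0,0],0.5],[[0,0,0],[0,0,0],0.5],[[0,0,0],[0,0,0],0.5],[[0,0,0],[0,0,0],0.5],[[0,0,0],[0,0,0],0.5],[[0,0,0],[0,0,0],0.5],[[0,0,0],[0,0,0],0.5]])

```text
clock: 23.0
tcp_pos: [0.5732, -0.1458, 0.0725]
orientation: [0.703, 0.068, 0.704, -0.068]
wrist_force: [-5.0, 1.1, 1.6]
finger_gap: 0.0146
```

Run:
```python
from h import *
fx();st()
```

```text
fix: edge x -19.76 y 2.10 mm  z 72.48; F fix x -5.10 y 0.14 z 1.56 t 23.0 T [0.237 1.119 0.006]
t 23.0 tcp [ 0.5732 -0.1458  0.0725] tilt [-1.7e-03  6.0e-04 -1.0e+00] jaw 1.3776 F [-4.98  1.11  1.56] T [0.237 1.119 0.006] gap 0.0146
```

Request:
step_arm(targets=[[[0,0,0],[0,0,-0.03],0.5],[[0,0,0],[0,0,-0.03],0.5],[[0,0,0],[0,0,0],0.5],[[0,0,0],[0,0,0],1.5],[[0,0,0],[0,0,0],1.8],[[0,0,0],[0,0,0],2.2],[[0,0,0],[0,0,0],2.8],[[0,0,0],[0,0,0],3.5],[[0,0,0],[0,0,0],4],[[0,0,0],[0,0,0],4]], force=20)

```text
clock: 24.0
tcp_pos: [0.5738, -0.1461, 0.0727]
orientation: [0.704, 0.068, 0.704, -0.068]
wrist_force: [-0.3, -0.7, -0.1]
finger_gap: 0.0396
```

Run:
```python
from h import *
fx();st()
im=read_camera("side"); crop(im,225,95,130,120,5,"pics/s8.png")
```

```text
fix: edge x -19.19 y 1.93 mm  z 72.75; F fix x -0.14 y -0.69 z -0.13 t 24.0 T [ 0.046 -0.038 -0.004]
t 24.0 tcp [ 0.5738 -0.1461  0.0727] tilt [ 4.e-04 -0.e+00 -1.e+00] jaw 1.3775 F [-0.27 -0.65 -0.13] T [ 0.046 -0.038 -0.004] gap 0.0396
```

View pics/s8.png

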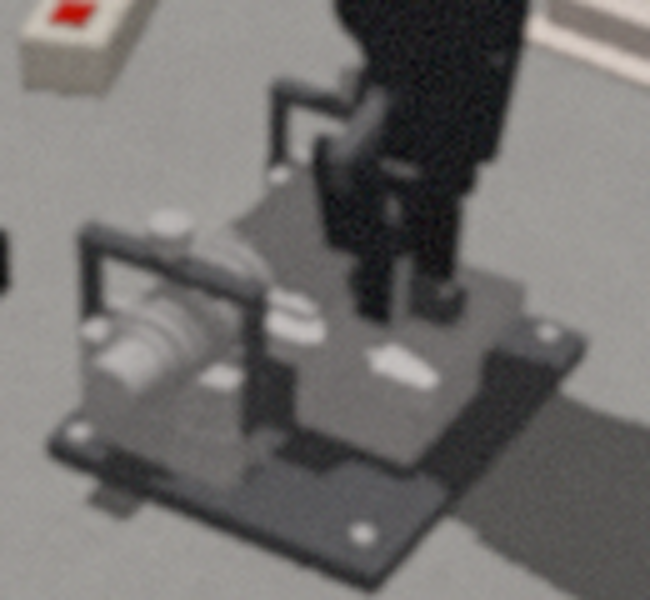

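Released without force. Raise, then move back to clear the view.

Request:
step_arm(targets=[[[0,0,0],[-0.5,0,0],4],[[0,0,0],[-1.5,0,0],4],[[0,0,0],[-2.5,0,0],4],[[0,0,0],[-3,0,0],4],[[0,0,0],[-2.5,0,-1],4],[[0,0,0],[-2,0,-2],4],[[0,0,0],[-1,3,-2],4],[[0,0,0],[0,4,-2],4],[[0,0,0],[0,4.5,-1],4],[[0,0,0],[0,4.5,0],4]])

```text
clock: 25.05
tcp_pos: [0.5246, 0.0277, 0.2037]
orientation: [0.704, 0.069, 0.704, -0.069]
wrist_force: [1.9, -0.6, 0.4]
finger_gap: 0.04
```

Request:
step_arm(targets=[[[0,0,0],[0,4.5,0],4],[[0,0,0],[0,4.5,0],4],[[0,0,0],[0,4.5,0],4],[[0,0,0],[0,4,0],4],[[0,0,0],[0,3,0],4],[[0,0,0],[0,1,0],4],[[0,0,0],[0,0,0],4],[[0,0,0],[0,0,0],4],[[0,0,0],[0,0,0],4],[[0,0,0],[0,0,0],4]])

```text
clock: 26.05
tcp_pos: [0.5671, 0.236, 0.203]
orientation: [0.704, 0.069, 0.704, -0.069]
wrist_force: [0.0, 1.5, 0.2]
finger_gap: 0.0406
```

Run:
```python
from h import *
st()
s=read_camera("side"); crop(s,225,95,130,120,5,"pics/s9.png")
t=read_camera("top"); crop(t,320,160,135,110,5,"pics/t9.png")
cv2.imwrite("pics/tf9.png",t[:,:,::-1])
```

```text
t 26.05 tcp [0.5671 0.236  0.203 ] tilt [ 2.e-04 -0.e+00 -1.e+00] jaw 1.3757 F [0.04 1.46 0.19] T [0.005 0.04  0.023] gap 0.0406
```

View pics/s9.png

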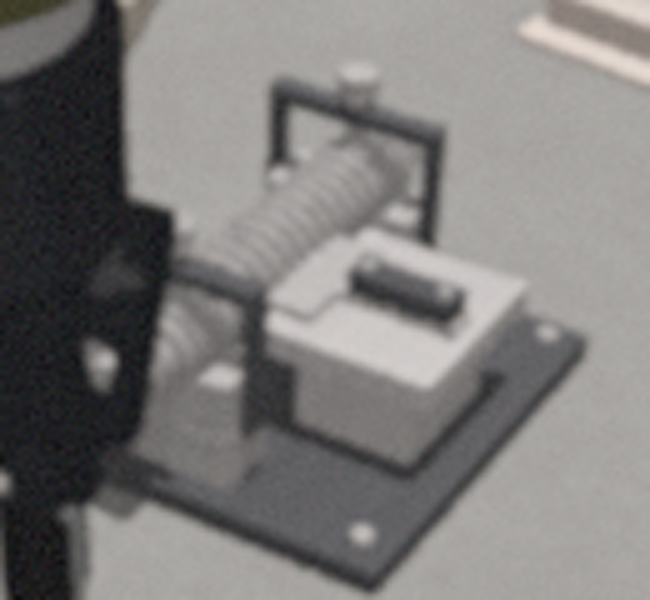

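View pics/t9.png

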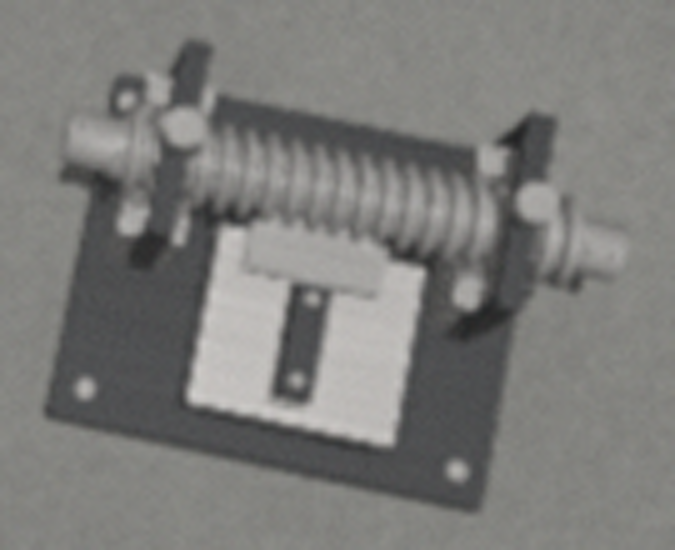

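View pics/tf9.png

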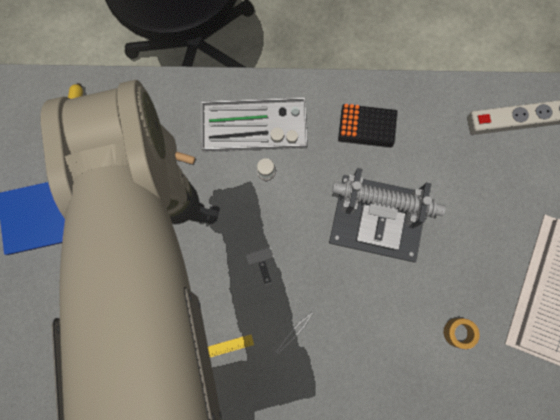

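Run:
```python
from h import *
f=np.array([.6413,-.1612]); a=-.1915
Rm=np.array([[np.cos(a),-np.sin(a)],[np.sin(a),np.cos(a)]])
def fxp(u,v,z): return (Rm.T@(atz("top",(u+.5)/5-.5+320,(v+.5)/5-.5+160,z)[:2]-f)*1e3).round(1)
for p in[(243,269),(380,298)]: print("leaf back corner",fxp(*p,.072))
for p in[(273,400),(310,406)]: print("holder tail top",fxp(*p,.084))
for p in[(187,402),(395,446)]: print("rest back",fxp(*p,.068))
st()
```

```text
leaf back corner [-42.4  32.4]
leaf back corner [-42.3 -27.6]
holder tail top [-98.   11.1]
holder tail top [-97.2  -4.7]
rest back [-104.1   44.6]
rest back [-103.6  -45.8]
t 26.15 tcp [0.5671 0.2363 0.203 ] tilt [ 3.e-04  1.e-04 -1.e+00] jaw 1.3761 F [ 0.22 -0.52  0.03] T [ 0.003 -0.029  0.004] gap 0.0399
```

```bash
python3 -c "
from workcell import *
print(hand_in())"
```

```text
the job is handed in; nothing more can be done
None
```

I seated the 10 mm comb in the thread, released it and handed the job in at about 26 s. It is lying flat on the rest.

**Finding the groove:** I set the comb about 2 mm to the side, using the groove position seen from above. It then slid in without touching a crest until it stopped about 20 mm from the screw's axis.

**Pressing home:**
- I held it at 4–6 N along the push for several seconds. At no reading did the wrist force pass about 8 N.
- Nudging it along the screw both ways was resisted and gave only about 0.6 mm of play, so the teeth are in the grooves and not on the crests.

**Last checks:**
- **Depth:** from the top camera, the leaf's back edge puts the root line 20.3–20.4 mm from the axis. The arm's own reading was 19.8 mm. They differ by about 0.6 mm, within the 2 mm calibration.
- **Position and squareness:** the middle tooth is about 2 mm off the middle of the screw. The two back corners of the leaf agree to 0.1 mm, so it is square.
- **After release:** the forces fell to the noise level and the arm was well clear. In the full top picture the other comb and the jar stand where they were.
- **Weak points:** the pictures are too coarse to show the single teeth. One holder corner measured about 2.5 mm off its expected place, probably because I picked its visible side face; I did not follow that up.

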